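Open the child-resistant tub of copper cleaner

TASK

Open the white tub of copper cleaner: push its red safety cap down against the spring and, keeping it pressed, turn it anticlockwise (seen from above) until it comes to its stop and pops free. Push firmly but do not ram it. Then lift the cap off and set it down, not dropped, right way up and wholly on the round cork mat, leaving the tools around the tub where they are.

Things in the scene. Friction and masses are not known exactly. Their poses are not given: they have to be found in the camera images.
- tub: White round tub, 104 mm across, blue band, held immovably in a dark steel cradle plate (150 x 130 x 10 mm). Origin: on the tub's upright axis at bench level, z up. Neck 72 mm across, rim 127.5 mm high, with two small tabs on its +x and -x sides, hidden by the cap. A grey sprung seal, 60 mm across, stands 13.5 mm out of the open neck.
- neck: The tub's white neck, 72 mm across; origin: centre of its rim, 127.5 mm above the bench; axes as the tub's. The cap is released when its rib lies along this x axis, either way round; it starts locked about 2.1 rad clockwise (seen from above) of that. There it meets a stop (about 0.1 rad of play) and, let go, pops up to 5 mm above its locked height and lifts straight off.
- cap: Loose red cap, 99 mm across, 60 to 115 g. Origin: centre of the skirt's lower edge, 111 mm above the tub's origin when locked; z up. Pushed 5 to 7 mm down, it turns; it bottoms on the neck at 7.5 mm. The seal's spring pushes up 8 N when locked, 14 N at 4.5 mm, 18 N at 7.5 mm. The flat top, both sides of the rib, is where to press. It also stops if turned clockwise.
- cap_top (a point): Middle of the cap's flat top, 30 mm above the cap's origin, at the rib's foot; axes as the cap's. Lock pockets are 4.5 mm deep. Second pockets catch the cap, if it is let up there, 0.95 rad after the start (1.15 rad before release): push down again to go on. Let go elsewhere, it stays where it is, about 4.5 mm below its locked height.
- rib_top (a point): Middle of the upper edge of the white upright rib across the cap: 64 mm long along the cap's x axis (= this x), 12 mm thick, 24 mm high; its top is 54 mm above the cap's origin. It can be pushed on its flanks to turn the cap and pinched to lift it.
- mat: Round cork mat, 170 mm across, 5 mm thick, fixed on the bench. Origin: centre of its underside, at bench level.
- hammer: Bystander: hammer 260 mm long lying on the bench at the robot's left, handle along its x axis.
- dish: Bystander: small copper bowl, 90 mm across, 50 mm high, beyond the work. Origin: centre of its underside.
- stamp_block: Bystander: wooden block 110 x 60 x 30 mm with a brass boss on top (42 mm high in all), at the robot's right. Origin: centre of its underside.
There are look-alikes about, which are no part of the job. Several things look just like the mat: the one meant starts farthest from the robot's base.

How it is judged:
By the outcome, as a careful person would: the job done as asked, in the order asked, and still so for the second after the job is handed in, with the robot touching nothing.
It also fails if it takes over 70 s, if anything falls off the work surface, if the arm or the gripper's body presses on something with over 40 N, if the wrist force passes 120 N, or if a joint passes its speed limit or range.

ROBOT

A 7-joint arm with a two-finger parallel gripper is mounted at the origin on the work surface. World frame = base frame: x ahead of the robot, y to its left, z up, the work surface at z = 0. Lengths are in mm, angles in degrees, forces in N, time in s.
With the tool pointing down it reaches from about 400 to 925 mm from the base axis. Payload 4.1 kg.
Tool frame: the origin (TCP) lies at the very end of the fingers, on their centre line; the grasp point (between the pads) lies env.hold_point_z behind it (env.hold_point_z is the distance from the TCP to the grasp point, in mm); z points along the fingers, y is the line along which they close (so a half turn about z gives the same grasp; the last joint's range is limited). The gripper opens to 85 mm and grips with 20 to 120 N. Pads are 22 mm wide; open, the fingers measure 114 mm over their backs; the gripper's body (76 mm by 85 mm) begins 54 mm behind the grasp point. The pads swing forward as they close: fully open they stand 13 mm farther back than shut.
Start: joints at [-74.599, 22.827, 2.584, 88.041, -1.071, 69.15, -2.905], TCP at [233.698, 606.572, 231.347] pointing down, gripper open.
Joint ranges: [-161.44, 161.44], [-28.35, 127.94], [-78.24, 83.42], [0, 140.83], [-78.03, 258.03], [13.02, 114.36], [-168.23, 168.23]. Speed limits (degrees/s): [147.25, 147.25, 180, 180, 180, 180, 180].

INTERFACE

Orientations are given as a 3x3 rotation matrix whose columns are the frame's x, y, z axes.
In Python, from bench import env, vision, close_job gives the robot as it stands.
- The arm moves only by the tool servo_tool, never from a script. Its argument "rows" is a list of rows, each a list of 4 numbers: the shift along the tool's x, y, z in cm, then the turn about the tool's z in degrees. In form: [[tx, ty, tz, turn], ...]. A call has 1 to 20 rows; each row is the pose to reach, as a shift and turn from the pose commanded when the call began, along the tool's axes at that moment; what a row does not reach only later rows make up. A row lasts 1/12 s, in which the tool goes at most 41.7 mm and 7.16 degrees, less where a joint would pass 70% of its speed; a pose out of reach is approached as far as the arm can. A call with a gripper value outside its range is refused whole. "claw" is the finger opening in cm, from 0 to 8.54, set as the call begins (left out, the last holds). The fingers move at their own pace and stop on an object; "newtons" is the grip in N (left out, the last holds). Time passes only in rows, so rows that repeat a pose let the fingers close. It gives the time, the measured TCP pose, the force, the opening and the grip force at its end, in the units of the state.
- env.observe(): the state, without advancing time (a new reading comes with each control period).
- vision.get_image(name): name is "side" or "top" or "wrist"; returns the picture (384x512x3 uint8, red, green, blue); there is no depth.
- vision.camera_params(name): a dict with "camera_matrix" (3x3 intrinsics, pixels), "T" (4x4, takes a point from camera to world coordinates); the wrist camera has in their place "hand_eye" (4x4, takes a point from camera to tool coordinates, whose origin is the TCP and whose axes are the flange's). Camera axes: x right, y down, z forward; pixel columns grow to the right and rows downward; lengths in mm; the calibration is good to about 2 mm. A picture is of the moment at which its call begins: read the wrist's pose just before it. camera_params takes no time and is no camera call.
- close_job(): hands the job in; it is judged then, once.
The state is a dict: "clock": time; "joint_pos": joint angles; "joint_velocities": joint speeds; "tau": joint torques, N m; "tcp_pos": TCP position; "orientation": TCP orientation; "force": force on the tool from outside, world axes, zero at the start; "ft_torque": the same for the moment, N m; "opening": opening from 0.0 (shut) to 1.0 (fully open); "grasp_force": force on a finger pad.
Only numpy, scipy, OpenCV 4.12 (cv2) and the standard library are available. Lean on these libraries where they do the work, as an engineer would, in place of code of your own. Each camera call takes 0.05 s, during which the arm holds its last target. There are 200 camera calls.

## Working session

There is one attempt and no reset: what is moved stays moved. The work goes in short steps, Python scripts to look and compute and a tool call to move; the robot and the scene stay as the last step left them, time stands still between calls to the robot, and variables do not carry over. Pictures are saved under pics/ and viewed, at most 10 in all, crops included, and the job is handed in when it is done.

Besides the shell and the picture viewer there is one more tool, called after ">>>" as name(argument=value, ...) on one line, values as JSON. servo_tool: Moves the arm, as the interface text tells. Its arguments: {"type":"object","properties":{"rows":{"type":"array"},"claw":{"type":"number"},"newtons":{"type":"number"}},"required":["rows"]}

```bash
mkdir -p pics; ls
python3 - <<'E'
from bench import env, vision
import cv2,numpy as np
s=env.observe()
print({k:np.round(v,3).tolist() for k,v in s.items()}, env.hold_point_z)
for n in("top","side"):
    im=vision.get_image(n); cv2.imwrite(f"pics/{n}0.png",im[:,:,::-1])
    p=vision.camera_params(n); print(n,{k:np.round(v,3).tolist() for k,v in p.items()})
print(np.round(vision.camera_params("wrist")["hand_eye"],3).tolist())
a=cv2.imread("pics/top0.png");b=cv2.imread("pics/side0.png")
cv2.imwrite("pics/top0b.png",cv2.resize(a,(800,600),interpolation=cv2.INTER_CUBIC))
cv2.imwrite("pics/side0b.png",cv2.resize(b,(800,600),interpolation=cv2.INTER_CUBIC))
E
```

```text
pics
{'clock': 0.0, 'joint_pos': [-74.6, 22.874, 2.582, 88.114, -1.073, 69.151, -2.903], 'joint_velocities': [-0.081, -0.029, -0.051, 0.001, -0.031, -0.058, 0.068], 'tau': [-0.001, -47.513, 1.364, -25.422, 0.012, 0.01, 0.0], 'tcp_pos': [233.468, 605.94, 230.248], 'orientation': [[-0.933, 0.359, -0.001], [0.359, 0.933, -0.002], [-0.0, -0.002, -1.0]], 'force': [-0.085, -0.579, 0.327], 'ft_torque': [0.006, -0.001, -0.026], 'grasp_force': 0.0, 'opening': 1.001} 18.700000000000003
top {'camera_matrix': [[409.677, 0.0, 253.214], [0.0, 409.677, 191.724], [0.0, 0.0, 1.0]], 'T': [[0.024, -0.988, 0.154, 373.843], [-1.0, -0.025, -0.006, 3.424], [0.01, -0.154, -0.988, 1204.078], [0.0, 0.0, 0.0, 1.0]]}
side {'camera_matrix': [[403.121, 0.0, 251.843], [0.0, 403.121, 189.596], [0.0, 0.0, 1.0]], 'T': [[0.87, -0.265, 0.415, -15.042], [-0.492, -0.476, 0.729, -976.144], [0.004, -0.838, -0.545, 883.009], [0.0, 0.0, 0.0, 1.0]]}
[[-0.0, -0.955, -0.296, 76.065], [1.0, -0.001, 0.001, -0.177], [-0.001, -0.296, 0.955, -142.234], [0.0, 0.0, 0.0, 1.0]]
```

View pics/top0b.png

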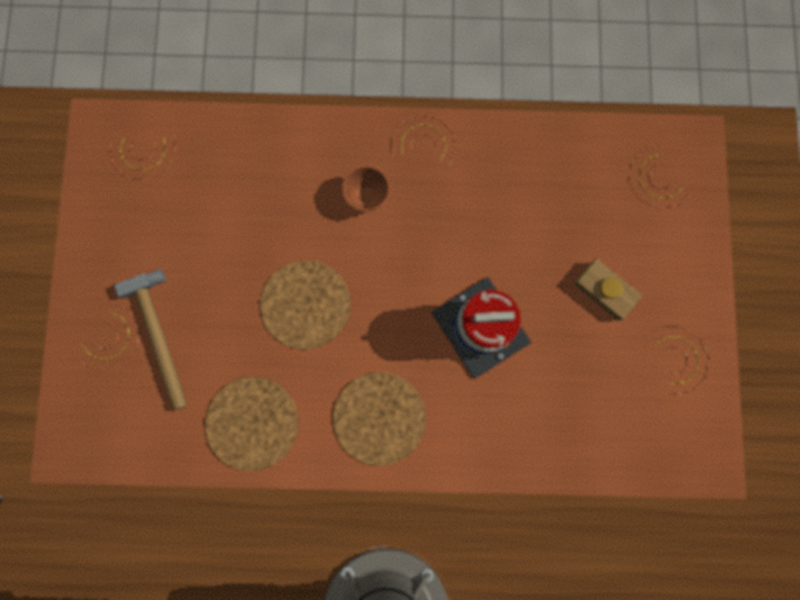

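View pics/side0b.png

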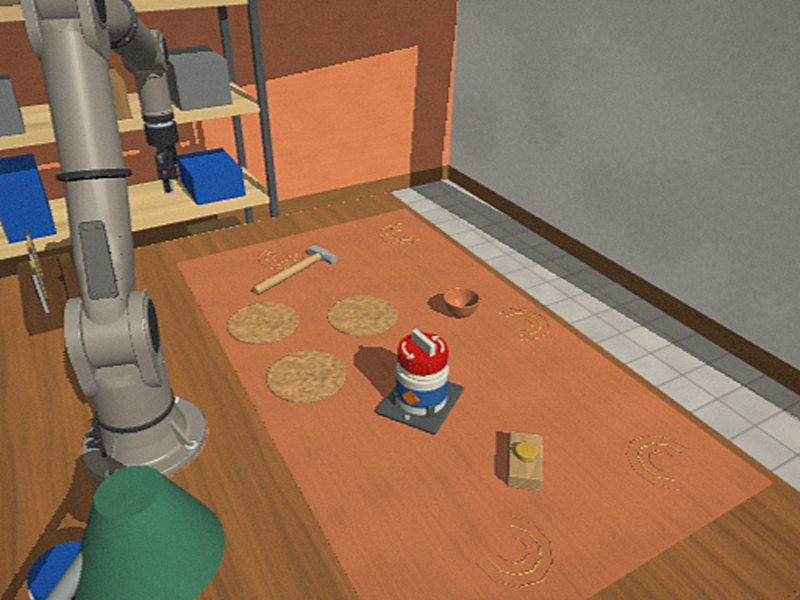

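The top view (800x600 pixels) shows the red cap at (490,320) and three mat look-alikes at (305,305), (251,422) and (378,418), with the base near (385,590). The mat at (305,305) looks farthest from the base. I'll check that with measurements.

```bash
cat > h.py <<'E'
from bench import env, vision
import cv2,numpy as np
def ray(name,uv,st=None):
    p=vision.camera_params(name); K=np.array(p["camera_matrix"])
    if "T" in p: T=np.array(p["T"])
    else:
        W=np.eye(4); W[:3,:3]=st["orientation"]; W[:3,3]=st["tcp_pos"]; T=W@np.array(p["hand_eye"])
    d=T[:3,:3]@np.linalg.solve(K,[uv[0],uv[1],1]); return T[:3,3],d
def onz(name,uv,z,st=None):
    o,d=ray(name,uv,st); return o+d*(z-o[2])/d[2]
def ctri(a,b,st=None):   # two-view closest point: (name,uv) each
    (o1,d1),(o2,d2)=ray(*a,st),ray(*b,st); d1=d1/np.linalg.norm(d1); d2=d2/np.linalg.norm(d2)
    t=np.linalg.lstsq(np.c_[d1,-d2],o2-o1,rcond=None)[0]
    p,q=o1+t[0]*d1,o2+t[1]*d2; return (p+q)/2,np.linalg.norm(p-q)
def blobs(m,amin):
    m=cv2.morphologyEx(m.astype(np.uint8)*255,cv2.MORPH_CLOSE,np.ones((3,3)))
    return sorted([c for c in cv2.findContours(m,cv2.RETR_EXTERNAL,cv2.CHAIN_APPROX_NONE)[0] if cv2.contourArea(c)>amin],key=cv2.contourArea,reverse=True)
def red(im):
    h=cv2.cvtColor(im,cv2.COLOR_BGR2HSV); return ((h[...,0]<6)|(h[...,0]>174))&(h[...,1]>210)&(h[...,2]>90)
def white(im,t=130):
    h=cv2.cvtColor(im,cv2.COLOR_BGR2HSV); return (h[...,1]<60)&(h[...,2]>t)
def rib(im,roi,t=130):  # largest white blob inside the cap outline
    m=np.zeros(im.shape[:2],np.uint8); cv2.drawContours(m,[cv2.convexHull(roi)],-1,255,-1)
    return blobs(white(im,t)&(m>0),8)
E
python3 - <<'E'
from h import *
for n in("top","side"):
    im=cv2.imread(f"pics/{n}0.png")
    r=blobs(red(im),60)
    for c in r: print(n,"red",cv2.contourArea(c),cv2.boundingRect(c))
    c=[c for c in r if cv2.contourArea(c)<3000][0]
    (u,v),rad=cv2.minEnclosingCircle(c)
    print(" cap centre z130",onz(n,(u,v),128).round(1),"rad px",rad)
    for w in rib(im,c)[:3]:
        R=cv2.minAreaRect(w); B=cv2.boxPoints(R)
        M=cv2.moments(w); uv=(M["m10"]/M["m00"],M["m01"]/M["m00"])
        P=np.array([onz(n,b,165)[:2] for b in B])
        e=[P[1]-P[0],P[2]-P[1]]; e=max(e,key=np.linalg.norm)
        print(" white",cv2.contourArea(w),np.round(uv,1),onz(n,uv,165).round(1),"len",np.linalg.norm(e).round(1),"wid",min(np.linalg.norm(P[1]-P[0]),np.linalg.norm(P[2]-P[1])).round(1),"ang",np.degrees(np.arctan2(e[1],e[0])).round(1))
im=cv2.imread("pics/top0.png"); h=cv2.cvtColor(im,cv2.COLOR_BGR2HSV)
print("mat hsv",h[195,195],"bench",h[230,100],"plate",h[232,305])
m=(h[...,0]>9)&(h[...,0]<25)&(h[...,1]<165)&(h[...,2]>60)
m[320:]=0
m=cv2.morphologyEx(m.astype(np.uint8),cv2.MORPH_OPEN,np.ones((5,5)))
for c in blobs(m>0,1000):
    (u,v),(a,b),_=cv2.fitEllipse(cv2.convexHull(c)); p=onz("top",(u,v),5)
    print("mat",round(u),round(v),p.round(1),"dia",onz("top",(u+a/2,v),5)[1]-onz("top",(u-a/2,v),5)[1],"from base",np.hypot(*p[:2]).round(1))
    if np.hypot(*p[:2])>450:pass
crop=cv2.resize(im[140:320,110:350],(800,600),interpolation=cv2.INTER_CUBIC); cv2.imwrite("pics/crop1.png",crop)
E
```

```text
top red 366.0 (297, 189, 36, 33)
 cap centre z130 [ 514.1 -166.4  128. ] rad px 17.704771041870117
 white 66.0 [316.4 201.9] [ 514.  -165.8  165. ] len 59.5 wid 9.8 ang -84.7
side red 451.5 (255, 214, 32, 26)
 cap centre z130 [ 510.9 -167.4  128. ] rad px 15.890348434448242
 white 38.0 [274.8 219.7] [ 510.5 -189.8  165. ] len 65.9 wid 39.0 ang -103.3
mat hsv [ 16 140 133] bench [ 14 134  82] plate [90 18 57]
mat 244 270 [332.9  15.6   5. ] dia -195.5703249485311 from base 333.3
mat 162 270 [326.7 251.2   5. ] dia -178.36718067455607 from base 412.1
mat 196 195 [545.9 165.8   5. ] dia -182.54201246242337 from base 570.5
```

View pics/crop1.png

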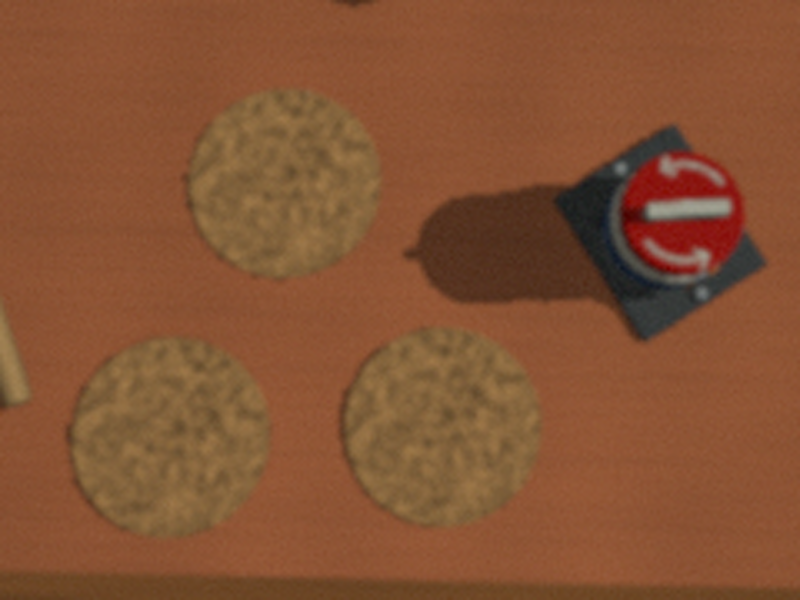

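Candidates for the mat, in the 512x384 top view:
- (196,195): about 570 mm from the base
- (162,270): about 412 mm
- (244,270): about 333 mm

The one at (196,195), world (546,166), is farthest, so it's the mat meant. The crop confirms this, at (285,183). The cap is near (514,-166), with its rib at a world angle of about 95°. I'll move above it next.

>>> servo_tool(rows=[[-4, -4.6, -3.5, 6], [-8, -9.2, -3.5, 12], [-11, -12.6, -3.5, 18], [-14, -16.1, -3.5, 24], [-17, -19.5, -3.5, 30], [-20, -23, -3.5, 36], [-23, -26.4, -3.5, 42], [-26, -29.9, -3.5, 48], [-29, -33.3, -3.5, 54], [-32, -36.8, -3.5, 60], [-35, -40.2, -3.5, 63.7], [-38, -43.7, -3.5, 63.7], [-41, -47.1, -3.5, 63.7], [-43.5, -50, -3.5, 63.7], [-46, -52.9, -3.5, 63.7], [-48.5, -55.8, -3.5, 63.7], [-50.5, -58, -3.5, 63.7], [-52.5, -60.3, -3.5, 63.7], [-53.5, -61.5, -3.5, 63.7], [-53.9, -62, -3.5, 63.7]])

```text
clock: 1.77
tcp_pos: [514.0, -168.4, 266.2]
orientation: [[-0.09, 0.996, 0.0], [0.996, 0.09, -0.001], [-0.001, 0.0, -1.0]]
force: [0.6, 0.7, 0.8]
opening: 1.005
grasp_force: 0.0
```

>>> servo_tool(rows=[[0, 0, 0, 0], [0, 0, 0, 0], [0, 0, 0, 0], [0, 0, 0, 0]])

```text
clock: 2.1
tcp_pos: [513.6, -163.9, 265.9]
orientation: [[-0.094, 0.996, -0.001], [0.996, 0.094, 0.001], [0.002, -0.001, -1.0]]
force: [1.1, 0.7, 0.6]
opening: 0.997
grasp_force: 0.0
```

```bash
cat > look.py <<'E'
from h import *
import sys
st=env.observe(); im=vision.get_image("wrist")[:,:,::-1].copy(); cv2.imwrite(f"pics/{sys.argv[1]}.png",im)
dz=float(sys.argv[2]) if len(sys.argv)>2 else 0
print("clock",st["clock"],"tcp",np.round(st["tcp_pos"],1),"j7",np.round(st["joint_pos"],1),"F",np.round(st["force"],1),"open",st["opening"])
R=np.array(st["orientation"]);print("tool y az",np.degrees(np.arctan2(R[1,1],R[0,1])).round(2),"z",R[:,2].round(3))
c=blobs(red(im),500)[0]; print("red",cv2.contourArea(c),cv2.boundingRect(c))
for w in rib(im,c,120)[:3]:
    B=cv2.boxPoints(cv2.minAreaRect(w)); P=np.array([onz("wrist",b,165+dz,st)[:2] for b in B])
    e=[P[1]-P[0],P[2]-P[1]]; L=[np.linalg.norm(x) for x in e]; e=e[int(np.argmax(L))]
    print("white",cv2.contourArea(w),B.round().tolist(),"ctr",P.mean(0).round(1),"LxW",np.round(L,1),"ang",np.degrees(np.arctan2(e[1],e[0])).round(1))
E
python3 look.py w1
```

```text
clock 2.1 tcp [ 513.6 -163.9  265.9] j7 [-26.9  13.7  47.9 101.5 -10.8  69.7  29.3] F [1.1 0.7 0.6] open 0.9973564949803225
tool y az 5.38 z [-0.001  0.001 -1.   ]
red 7020.5 (199, 127, 104, 103)
white 902.0 [[244.0, 149.0], [257.0, 149.0], [257.0, 223.0], [244.0, 223.0]] ctr [ 512.  -162.2] LxW [10.5 65.1] ang -84.3
white 221.5 [[201.0, 195.0], [216.0, 144.0], [230.0, 148.0], [215.0, 199.0]] ctr [ 481.8 -151.8] LxW [45.9 11.5] ang 77.6
white 220.5 [[269.0, 215.0], [287.0, 165.0], [300.0, 170.0], [282.0, 219.0]] ctr [ 541.1 -164.2] LxW [46.1 12. ] ang 77.5
```

View pics/w1.png

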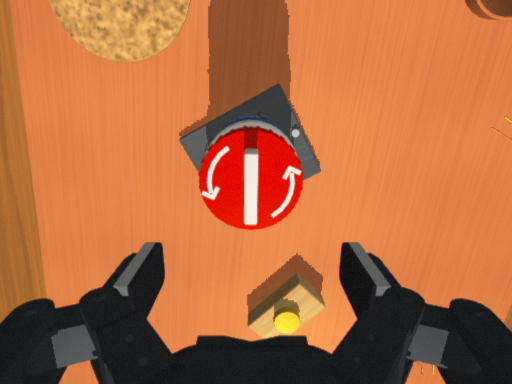

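The wrist view shows the rib upright at (250,186), with the red disc centred at (251,178). The tool is aligned with it to within a degree and 2 mm. I'll descend over the rib with the fingers narrowed.

>>> servo_tool(rows=[[0, 0, 1.5, 0], [0, 0, 3, 0], [0, 0, 4.5, 0], [0, 0, 6, 0], [0, 0, 7.5, 0], [0, 0, 8.7, 0], [0, 0, 9.7, 0], [0, 0, 10.5, 0], [0, 0, 11.2, 0], [0, 0, 11.7, 0], [0, 0, 11.9, 0], [0, 0, 11.9, 0]], claw=3.2, newtons=20)

```text
clock: 3.15
tcp_pos: [513.7, -165.7, 147.1]
orientation: [[-0.091, 0.996, -0.0], [0.996, 0.091, 0.0], [0.0, -0.0, -1.0]]
force: [-0.2, -0.0, -0.2]
opening: 0.376
grasp_force: 0.0
```

```bash
python3 look.py w2
python3 - <<'E'
from h import *
for n in("top","side"):
    cv2.imwrite(f"pics/{n}1.png",vision.get_image(n)[:,:,::-1])
a=cv2.imread("pics/w2.png")[60:300,150:350]; b=cv2.imread("pics/side1.png")[140:300,200:340]
cv2.imwrite("pics/c2.png",np.hstack([cv2.resize(a,(400,480)),cv2.resize(b,(400,480))]))
E
```

```text
clock 3.15 tcp [ 513.7 -165.7  147.1] j7 [-22.3  21.5  44.4 109.5 -18.   56.2  35.5] F [-0.2 -0.  -0.2] open 0.3757197982506928
tool y az 5.23 z [-0.  0. -1.]
red 12116.0 (162, 143, 175, 164)
white 2774.5 [[237.0, 184.0], [262.0, 184.0], [262.0, 305.0], [237.0, 305.0]] ctr [ 511.5 -157.4] LxW [10.7 61.7] ang -84.2
white 631.5 [[164.0, 258.0], [193.0, 175.0], [212.0, 182.0], [183.0, 264.0]] ctr [ 482.7 -146.5] LxW [42.8  8.4] ang 73.3
white 410.5 [[297.0, 242.0], [316.0, 209.0], [335.0, 220.0], [316.0, 253.0]] ctr [ 540.6 -146.1] LxW [17.8 10.3] ang 69.6
```

View pics/c2.png

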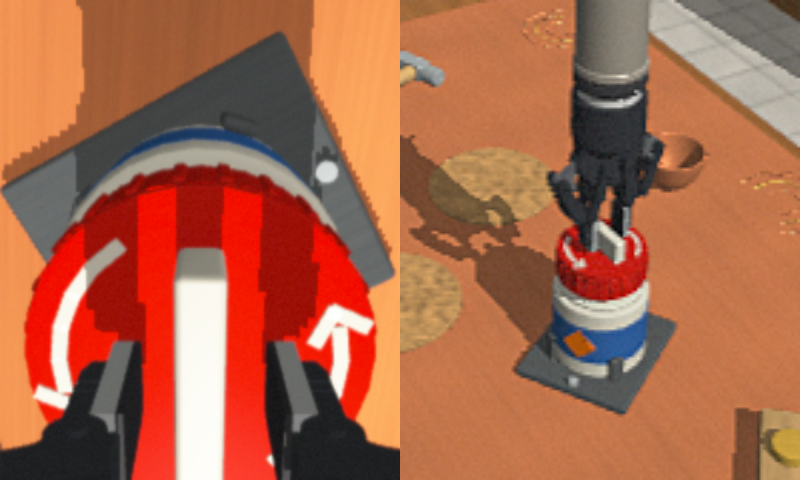

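The rib sits between the fingers. The edge of its top face is at about (250,199) in the wrist frame. I'll check the position along the rib before pinching.

Run:
```python
from h import *
st=env.observe(); 
for e in ((250,199),):
    p=onz("wrist",e,165,st); d=np.array([np.cos(np.radians(95.5)),np.sin(np.radians(95.5)),0]); print("edge",p.round(1),"centre",(p-32*d).round(1))
im=cv2.imread("pics/w2.png"); g=cv2.cvtColor(im,cv2.COLOR_BGR2GRAY)
print(g[175:215,250].tolist())
im=cv2.imread("pics/w1.png"); g=cv2.cvtColor(im,cv2.COLOR_BGR2GRAY)
print(g[140:160,250].tolist(), g[215:232,250].tolist())
```

```text
edge [ 510.  -133.9  165. ] centre [ 513.1 -165.7  165. ]
[58, 56, 58, 56, 58, 56, 57, 60, 79, 120, 127, 127, 128, 130, 128, 132, 130, 132, 132, 132, 130, 133, 140, 156, 182, 214, 235, 246, 248, 247, 248, 247, 248, 249, 248, 249, 249, 248, 249, 249]
[50, 50, 53, 52, 55, 56, 49, 59, 83, 107, 114, 116, 118, 142, 190, 228, 233, 234, 235, 235] [240, 239, 240, 240, 240, 239, 239, 240, 238, 195, 126, 91, 87, 87, 105, 152, 158]
```

The rib centre comes out at (513.1,-165.7) and the TCP is at (513.7,-165.7), so they agree. Pinching now.

>>> servo_tool(rows=[[0, 0, 0, 0], [0, 0, 0, 0], [0, 0, 0, 0], [0, 0, 0, 0], [0, 0, 0, 0], [0, 0, 0, 0]], claw=0.9, newtons=25)

```text
clock: 3.8
tcp_pos: [513.6, -165.9, 147.7]
orientation: [[-0.091, 0.996, -0.0], [0.996, 0.091, 0.0], [0.0, -0.0, -1.0]]
force: [-1.8, 1.2, 5.5]
opening: 0.132
grasp_force: 28.7
```

>>> servo_tool(rows=[[0, 0, 0.1, 0], [0, 0, 0.2, 0], [0, 0, 0.3, 0], [0, 0, 0.4, 0], [0, 0, 0.5, 0], [0, 0, 0.5, 0]])

```text
clock: 4.3
tcp_pos: [513.6, -166.0, 143.5]
orientation: [[-0.091, 0.996, -0.0], [0.996, 0.091, 0.001], [0.001, -0.0, -1.0]]
force: [-5.4, 0.7, 12.8]
opening: 0.131
grasp_force: 29.6
```

>>> servo_tool(rows=[[0, 0, 0.1, 0], [0, 0, 0.2, 0], [0, 0, 0.2, 0], [0, 0, 0.2, 0]])

```text
clock: 4.63
tcp_pos: [513.7, -165.9, 141.9]
orientation: [[-0.091, 0.996, -0.0], [0.996, 0.091, 0.001], [0.001, -0.0, -1.0]]
force: [-5.6, 2.0, 14.7]
opening: 0.129
grasp_force: 29.9
```

Run:
```python
from h import *
for n in("top","side"):
    im=vision.get_image(n)[:,:,::-1].copy(); cv2.imwrite(f"pics/{n}2.png",im)
s=env.observe(); print(np.round(s["tcp_pos"],1),np.round(s["force"],1),np.round(s["ft_torque"],2))
# cap lower edge drop seen from the side
for f in("side0","side1","side2"):
    c=[c for c in blobs(red(cv2.imread(f"pics/{f}.png")),60) if cv2.contourArea(c)<3000][0]; print(f,cv2.boundingRect(c), cv2.contourArea(c), [c[c[:,0,0]==u][:,0,1].max() for u in (262,266,270,274,278)])
```

```text
[ 513.6 -165.9  141.9] [-5.7  1.7 15.2] [ 0.39  1.28 -0.04]
side0 (255, 214, 32, 26) 451.5 [np.int32(237), np.int32(238), np.int32(239), np.int32(239), np.int32(238)]
side1 (255, 215, 32, 25) 424.0 [np.int32(237), np.int32(239), np.int32(239), np.int32(239), np.int32(238)]
side2 (255, 216, 32, 25) 420.0 [np.int32(239), np.int32(240), np.int32(240), np.int32(240), np.int32(239)]
```

The force is 15 N and the drop is about 5.8 mm, which matches the spring figures for a cap pressed past its lock. I'll turn it anticlockwise, which is a negative turn about the tool's z.

>>> servo_tool(rows=[[0, 0, 0.03, -3], [0, 0, 0.03, -6], [0, 0, 0.03, -10], [0, 0, 0.03, -14], [0, 0, 0.03, -18], [0, 0, 0.03, -22], [0, 0, 0.03, -26], [0, 0, 0.03, -30], [0, 0, 0.03, -30]])

```text
clock: 5.48
tcp_pos: [514.9, -165.8, 142.1]
orientation: [[-0.578, 0.816, 0.003], [0.816, 0.578, 0.001], [-0.0, 0.003, -1.0]]
force: [-2.7, 2.1, 13.9]
opening: 0.132
grasp_force: 29.9
```

```bash
python3 look.py w3; python3 -c "
from h import *
s=env.observe();print(s['ft_torque'],s['joint_pos'])"
```

```text
clock 5.4833 tcp [ 514.9 -165.8  142.1] j7 [-16.8  20.2  37.1 109.6 -14.9  54.9  62.6] F [-2.7  2.1 13.9] open 0.13157838615036138
tool y az 35.33 z [ 0.003  0.001 -1.   ]
red 11166.0 (164, 142, 174, 140)
white 2145.0 [[239.0, 184.0], [264.0, 184.0], [264.0, 276.0], [239.0, 276.0]] ctr [ 503.4 -150.3] LxW [10.3 43.6] ang -54.0
white 797.5 [[169.0, 260.0], [191.0, 174.0], [216.0, 181.0], [194.0, 266.0]] ctr [ 479.8 -161.3] LxW [41.3 10.4] ang 108.2
white 401.5 [[297.0, 242.0], [318.0, 207.0], [336.0, 219.0], [315.0, 253.0]] ctr [ 526.  -133.5] LxW [18.   9.8] ang 98.4
[0.37386304 0.9123422  0.07525813] [-16.81202142  20.17237368  37.13477985 109.5868523  -14.88790227
  54.89645598  62.51355037]
```

The rib turns with the tool and is now at 126°. I'll press half a millimetre more and keep turning past the second pockets.

>>> servo_tool(rows=[[0, 0, 0.05, -2], [0, 0, 0.06, -6], [0, 0, 0.06, -10], [0, 0, 0.06, -14], [0, 0, 0.06, -18], [0, 0, 0.06, -22], [0, 0, 0.06, -26], [0, 0, 0.06, -30], [0, 0, 0.06, -34], [0, 0, 0.06, -38], [0, 0, 0.06, -42], [0, 0, 0.06, -46], [0, 0, 0.06, -50], [0, 0, 0.06, -50]])

```text
clock: 6.7
tcp_pos: [515.3, -165.4, 141.8]
orientation: [[-0.997, 0.081, 0.004], [0.081, 0.997, 0.002], [-0.003, 0.002, -1.0]]
force: [-3.7, 2.2, 15.6]
opening: 0.133
grasp_force: 29.9
```

```bash
python3 look.py w4; python3 -c "
from h import *
s=env.observe();print(s['ft_torque'])"
```

```text
clock 6.7 tcp [ 515.3 -165.4  141.8] j7 [ -8.5  18.4  26.5 109.4 -10.1  54.3 108.1] F [-3.7  2.2 15.6] open 0.1332361613787957
tool y az 85.33 z [ 0.004  0.002 -1.   ]
red 11216.5 (164, 142, 174, 140)
white 2159.0 [[239.0, 184.0], [264.0, 184.0], [264.0, 276.0], [239.0, 276.0]] ctr [ 495.9 -163.8] LxW [10.3 43.6] ang -4.0
white 791.0 [[169.0, 260.0], [191.0, 174.0], [216.0, 181.0], [194.0, 266.0]] ctr [ 489.1 -188.9] LxW [41.3 10.3] ang 158.1
white 371.0 [[298.0, 240.0], [318.0, 208.0], [336.0, 219.0], [316.0, 251.0]] ctr [ 497.  -135.5] LxW [16.9  9.5] ang 147.9
[ 0.51131487  0.78253184 -0.03876503]
```

>>> servo_tool(rows=[[0, 0, 0.02, -4], [0, 0, 0.02, -8], [0, 0, 0.02, -12], [0, 0, 0.02, -16], [0, 0, 0.02, -20], [0, 0, 0.02, -24], [0, 0, 0.02, -28], [0, 0, 0.02, -32], [0, 0, 0.02, -36], [0, 0, 0.02, -38], [0, 0, 0.02, -40], [0, 0, 0.02, -40]])

```text
clock: 7.75
tcp_pos: [515.0, -164.9, 141.6]
orientation: [[-0.817, -0.577, 0.003], [-0.577, 0.817, 0.002], [-0.003, 0.0, -1.0]]
force: [-4.0, 3.9, 14.9]
opening: 0.131
grasp_force: 30.0
```

```bash
python3 look.py w5; python3 -c "
from h import *
s=env.observe();print(s['ft_torque'])"
```

```text
clock 7.75 tcp [ 515.  -164.9  141.6] j7 [ -2.3  17.5  18.7 109.3  -7.1  54.2 145.1] F [-4.   3.9 14.9] open 0.13081849612675234
tool y az 125.26 z [ 0.003  0.002 -1.   ]
red 11215.5 (165, 142, 174, 140)
white 2528.0 [[221.0, 275.0], [225.0, 183.0], [266.0, 184.0], [263.0, 277.0]] ctr [ 500.8 -178.6] LxW [43.8 16.9] ang -148.4
white 774.0 [[169.0, 260.0], [192.0, 174.0], [216.0, 181.0], [194.0, 266.0]] ctr [ 509.6 -199.2] LxW [41.1 10.3] ang -162.3
white 404.0 [[298.0, 240.0], [319.0, 207.0], [337.0, 219.0], [316.0, 252.0]] ctr [ 481.7 -153.2] LxW [17.4  9.8] ang -172.3
[ 0.70589232  0.93194681 -0.13128781]
```

No stop yet at 120°. I'll creep on to feel for it.

>>> servo_tool(rows=[[0, 0, 0, -1], [0, 0, 0, -2], [0, 0, 0, -3], [0, 0, 0, -4], [0, 0, 0, -4]])

```text
clock: 8.22
tcp_pos: [515.1, -164.7, 141.6]
orientation: [[-0.775, -0.632, 0.003], [-0.632, 0.775, 0.002], [-0.004, 0.0, -1.0]]
force: [-3.2, 2.8, 14.6]
opening: 0.131
grasp_force: 30.6
```

```bash
python3 -c "
from h import *
s=env.observe();print(s['ft_torque'],s['force'],s['joint_pos'][6],s['orientation'][:,1])"
```

```text
[ 0.77945364  0.94399015 -0.37102035] [-3.16779061  2.76785926 14.6078849 ] 148.73074205807035 [-6.31826766e-01  7.75109616e-01  1.45970318e-04]
```

>>> servo_tool(rows=[[0, 0, 0, -1], [0, 0, 0, -2], [0, 0, 0, -3], [0, 0, 0, -3]])

```text
clock: 8.55
tcp_pos: [514.8, -164.0, 141.5]
orientation: [[-0.742, -0.67, 0.002], [-0.67, 0.742, 0.004], [-0.004, 0.001, -1.0]]
force: [-4.8, 5.8, 15.5]
opening: 0.132
grasp_force: 37.6
```

```bash
python3 -c "
from h import *
s=env.observe();print(s['ft_torque'],s['force'],s['joint_pos'][6],s['orientation'][:,1])"
```

```text
[ 1.10215706  1.06019924 -0.80430452] [-4.80523489  5.76785653 15.45667235] 151.46946115679694 [-0.67039825  0.74200001  0.00147303]
```

The torque is rising (-0.8 Nm), so the cap is at its stop. I'll back off slightly and let it rise slowly.

>>> servo_tool(rows=[[0, 0, 0, 1], [0, 0, 0, 2], [0, 0, -0.15, 2], [0, 0, -0.3, 2], [0, 0, -0.5, 2], [0, 0, -0.7, 2], [0, 0, -0.9, 2], [0, 0, -1.1, 2], [0, 0, -1.1, 2], [0, 0, -1.1, 2]])

```text
clock: 9.38
tcp_pos: [514.3, -164.3, 150.4]
orientation: [[-0.763, -0.646, 0.001], [-0.646, 0.763, 0.002], [-0.002, 0.001, -1.0]]
force: [0.2, 5.2, 4.9]
opening: 0.135
grasp_force: 28.7
```

Run:
```python
from h import *
s=env.observe();print(s['ft_torque'],s['force'],s['clock'])
im=vision.get_image("side")[:,:,::-1].copy(); cv2.imwrite("pics/side3.png",im)
c=[c for c in blobs(red(im),60) if cv2.contourArea(c)<3000][0]; print(cv2.boundingRect(c),[c[c[:,0,0]==u][:,0,1].max() for u in (262,266,270,274,278)])
```

```text
[ 1.31327503  0.06251603 -0.3069027 ] [0.19893511 5.19398329 4.90771578] 9.3833
(255, 214, 32, 25) [np.int32(236), np.int32(237), np.int32(238), np.int32(238), np.int32(237)]
```

The cap is now above its locked height, so it's free. Lifting gently.

>>> servo_tool(rows=[[0, 0, -0.3, 0], [0, 0, -0.6, 0], [0, 0, -0.9, 0], [0, 0, -1.2, 0], [0, 0, -1.6, 0], [0, 0, -2, 0], [0, 0, -2, 0]], newtons=35)

```text
clock: 10.02
tcp_pos: [514.6, -167.3, 171.6]
orientation: [[-0.764, -0.645, 0.003], [-0.645, 0.764, -0.002], [-0.001, -0.003, -1.0]]
force: [-0.3, -0.4, -0.8]
opening: 0.133
grasp_force: 35.8
```

Run:
```python
from h import *
s=env.observe();print(s['ft_torque'],s['force'],s['clock'],s['tcp_pos'])
im=vision.get_image("side")[:,:,::-1].copy(); cv2.imwrite("pics/side4.png",im)
cv2.imwrite("pics/c4.png",cv2.resize(im[140:290,200:350],(600,600)))
```

```text
[-0.04620617 -0.04593587  0.03786521] [-0.29323279 -0.42208187 -0.83435874] 10.0167 [ 514.55585505 -167.27431926  171.5968644 ]
```

View pics/c4.png

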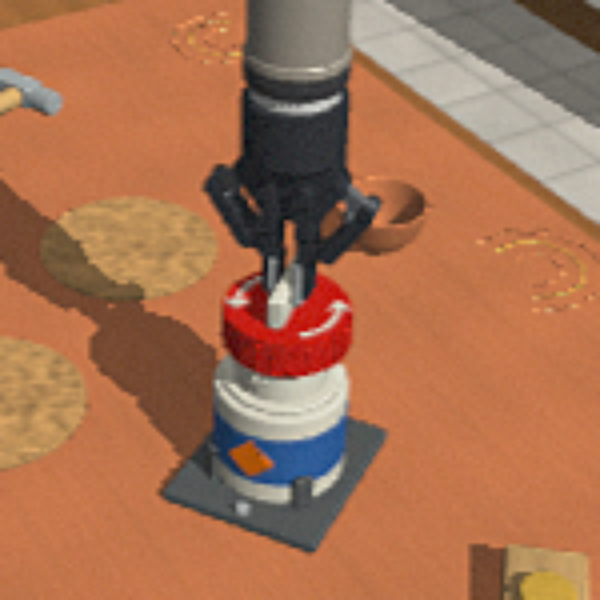

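The cap is in the grip and clear of the tub. Next I raise it and carry it over to the mat.

>>> servo_tool(rows=[[0, 0, -1.5, 0], [0, 0, -3, 0], [0, 0, -4.5, 0], [-1, 1, -5, 0], [-3, 3, -5, 0], [-5, 4.9, -5, 0], [-7, 6.9, -5, 0], [-9, 8.8, -5, 0], [-11, 10.8, -5, 0], [-13, 12.7, -5, 0], [-15, 14.7, -5, 0], [-17, 16.7, -5, 0], [-19, 18.6, -5, 0], [-21, 20.6, -5, 0], [-22.5, 22, -5, 0], [-23.5, 23, -5, 0], [-23.9, 23.4, -5, 0], [-23.9, 23.4, -5, 0], [-23.9, 23.4, -5, 0]])

```text
clock: 11.65
tcp_pos: [545.3, 165.5, 220.1]
orientation: [[-0.764, -0.645, -0.0], [-0.645, 0.764, -0.001], [0.001, -0.001, -1.0]]
force: [0.0, -0.1, -1.3]
opening: 0.133
grasp_force: 35.9
```

>>> servo_tool(rows=[[0, 0, 1.5, 0], [0, 0, 3, 0], [0, 0, 4.5, 0], [0, 0, 6, 0], [0, 0, 7.5, 0], [0, 0, 9, 0], [0, 0, 10.5, 0], [0, 0, 12, 0], [0, 0, 13, 0], [0, 0, 14, 0], [0, 0, 15, 0], [0, 0, 15.5, 0], [0, 0, 16, 0], [0, 0, 16, 0], [0, 0, 16, 0]])

```text
clock: 12.9
tcp_pos: [545.3, 167.3, 60.3]
orientation: [[-0.763, -0.646, 0.0], [-0.646, 0.763, 0.0], [-0.0, -0.0, -1.0]]
force: [0.3, 0.9, -0.6]
opening: 0.131
grasp_force: 35.9
```

Run:
```python
from h import *
s=env.observe();print(s['force'],s['clock'],s['tcp_pos'],s['joint_pos'])
ims=[]
for n,r in(("top",(120,280,120,280)),("side",(140,280,170,310))):
    im=vision.get_image(n)[:,:,::-1].copy(); cv2.imwrite(f"pics/{n}5.png",im); ims.append(cv2.resize(im[r[0]:r[1],r[2]:r[3]],(400,400)))
cv2.imwrite("pics/c5.png",np.hstack(ims))
```

```text
[ 0.27403967  0.88451828 -0.60669541] 12.9 [545.29099946 167.32456343  60.34004547] [-25.99234083  25.60489819   5.83595692 108.52894865  -3.50389627
  46.0168505  111.94357363]
```

View pics/c5.png

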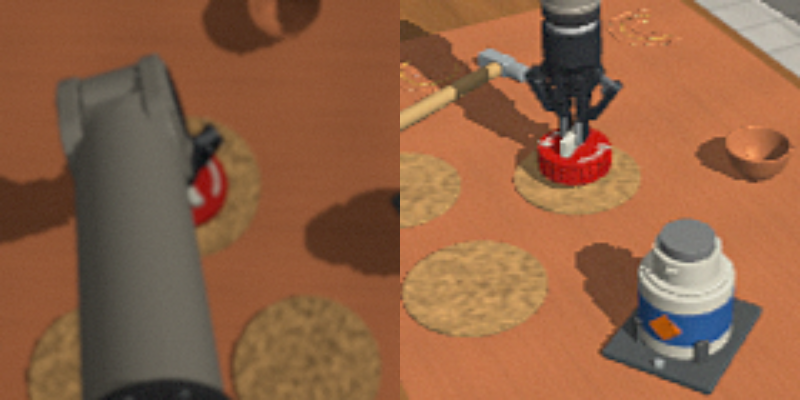

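The cap hangs level and centred over the right mat. I'll lower it slowly until it touches.

>>> servo_tool(rows=[[0, 0, 0.4, 0], [0, 0, 0.8, 0], [0, 0, 1.2, 0], [0, 0, 1.4, 0], [0, 0, 1.5, 0], [0, 0, 1.6, 0], [0, 0, 1.7, 0], [0, 0, 1.7, 0]])

```text
clock: 13.67
tcp_pos: [545.1, 167.3, 43.1]
orientation: [[-0.763, -0.646, -0.0], [-0.646, 0.763, 0.0], [0.0, 0.0, -1.0]]
force: [-0.6, -0.1, -0.9]
opening: 0.127
grasp_force: 35.9
```

>>> servo_tool(rows=[[0, 0, 0.1, 0], [0, 0, 0.1, 0], [0, 0, 0.1, 0]])

```text
clock: 13.92
tcp_pos: [545.1, 167.3, 42.2]
orientation: [[-0.763, -0.646, 0.0], [-0.646, 0.763, 0.0], [-0.0, 0.0, -1.0]]
force: [-0.2, 0.4, -1.7]
opening: 0.13
grasp_force: 35.9
```

>>> servo_tool(rows=[[0, 0, 0.05, 0], [0, 0, 0.1, 0], [0, 0, 0.1, 0]])

```text
clock: 14.17
tcp_pos: [545.3, 167.3, 41.8]
orientation: [[-0.764, -0.646, 0.0], [-0.646, 0.764, 0.0], [-0.0, 0.0, -1.0]]
force: [-1.8, -0.8, 5.2]
opening: 0.123
grasp_force: 36.4
```

>>> servo_tool(rows=[[0, 0, 0.05, 0], [0, 0, 0.05, 0], [0, 0, 0.05, 0]])

```text
clock: 14.42
tcp_pos: [545.2, 167.3, 41.7]
orientation: [[-0.764, -0.646, 0.0], [-0.646, 0.764, 0.0], [-0.0, 0.0, -1.0]]
force: [-2.6, -0.8, 7.9]
opening: 0.127
grasp_force: 37.0
```

The cap is touching the mat: the force reads +7.9 N at the height I expected. Releasing and retreating.

>>> servo_tool(rows=[[0, 0, -0.05, 0], [0, 0, -0.05, 0], [0, 0, -0.05, 0], [0, 0, -0.05, 0], [0, 0, -0.05, 0], [0, 0, -0.05, 0]], claw=3.4)

```text
clock: 14.92
tcp_pos: [545.1, 167.3, 41.0]
orientation: [[-0.763, -0.646, -0.0], [-0.646, 0.763, -0.0], [0.0, 0.0, -1.0]]
force: [-1.0, -0.6, -1.1]
opening: 0.402
grasp_force: 0.0
```

>>> servo_tool(rows=[[0, 0, -0.5, 0], [0, 0, -1.5, 0], [0, 0, -2.5, 0], [0, 0, -4, 0], [0, 0, -6, 0], [0, 0, -8, 0], [0, 0, -10, 0], [0, 0, -12, 0], [0, 0, -14, 0], [0, 0, -16, 0], [0, 0, -16, 0], [0, 0, -16, 0]])

```text
clock: 15.92
tcp_pos: [546.1, 167.6, 203.4]
orientation: [[-0.764, -0.646, 0.004], [-0.646, 0.764, 0.002], [-0.004, -0.001, -1.0]]
force: [-0.1, -0.3, 0.2]
opening: 0.394
grasp_force: 0.0
```

Run:
```python
from h import *
s=env.observe();print(s['force'],s['clock'],s['tcp_pos'],s['opening'])
ims=[]
for n in("wrist","side"):
    im=vision.get_image(n)[:,:,::-1].copy(); cv2.imwrite(f"pics/{n}6.png",im); ims.append(cv2.resize(im,(400,300)))
cv2.imwrite("pics/c6.png",np.hstack(ims))
```

```text
[-0.11632995 -0.3220949   0.15188687] 15.9167 [546.08675368 167.5795119  203.38298981] 0.39438924910585466
```

View pics/c6.png

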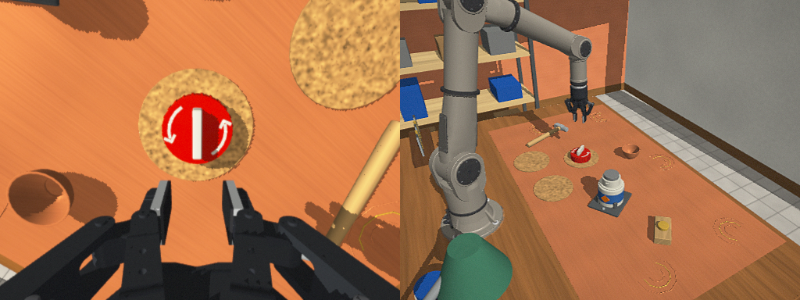

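The cap stands upright and centred on the mat, at (197,128) in the wrist half of the picture. The gripper is clear, and the hammer, dish and block are where they were. Handing in.

```bash
python3 -c "
from bench import close_job
print(close_job())"
```

```text
the job is handed in; nothing more can be done
None
```

The tub is open, the red cap is set down upright and wholly on the farthest cork mat, and the job was handed in at about 16 s of the 70 s allowed (no verdict was returned).

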